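# Stand the signal tower on the control box

### The job

Get the signal tower ready to be screwed down: stand it on the black rubber gasket on top of the aluminium control box, with its square foot covering the gasket and squared up with it (any of the four ways round). It is top-heavy and best held by its lamp head: carry it upright, lower it gently until it stands before you let go, and leave it standing steady. Leave everything else on the bench where it is.

Things in the scene. Friction and masses are not known exactly. Their poses are not given: they have to be found in the camera images.
- tower: Machine signal tower (stack light), 235 mm tall, about 0.75 kg, loose. Light grey square foot plate 70 x 70 x 8 mm with screw holes at its corners, aluminium pole of 22 mm diameter up to 88 mm, lamp head above (see tower_head). Origin: centre of the foot's underside; z up along the pole; x and y square to the foot's edges (all four ways round are alike).
- tower_head (a point): Centre of the tower's lamp head, 162 mm above its origin: a hard, plain round cylinder of 50 mm diameter from 88 mm to 235 mm (the top): black base, green, orange and red lenses of 36 mm each, black cap. It makes the tower top-heavy: the centre of mass is about 150 mm above the foot, and standing free it falls over beyond about 13 degrees of lean.
- control_box: Aluminium control box, 150 (x) x 200 (y) x 78 mm high, heavy, does not move. Origin: centre of its underside, on the bench; x and y along its edges. On its roof: black gasket centred at x = +26, y = +50 mm; red emergency stop on a yellow collar at x = +28, y = -52 mm, 27 mm tall; a row of buttons along x = -46 mm, up to 18 mm tall.
- gasket (a point): Centre of the upper face of the square black rubber gasket fixed on the control box's roof: 70 x 70 mm, 3 mm thick, the same outline as the tower's foot; this face is 81 mm above the bench. Axes as the control box: x and y along the gasket's edges, z up.
- blue_bin: Bystander: open blue parts bin with screws, 110 x 105 x 55 mm, 0.45 kg, loose; origin at the centre of its underside.
- yellow_bin: Bystander: open yellow parts bin with brass fittings, 110 x 105 x 55 mm, 0.45 kg, loose; origin at the centre of its underside.
- multimeter: Bystander: yellow and black handheld multimeter lying on its back, 150 (x) x 76 (y) x 43 mm, 0.35 kg, loose; origin at the centre of its underside.
- screwdriver: Bystander: screwdriver with a red handle lying along its x, 200 mm long and 26 mm thick at the handle, loose; origin below the middle of its length.
Not all that is in view belongs to the job. Of the things that look like the tower, take the one that is farthest from the robot's base at the start.

How it is judged:
By the outcome, as a careful person would: the job done as asked, in the order asked, and still so for the second after the job is handed in, with the robot touching nothing.
It also fails if it takes over 45 s, if anything falls off the work surface, if the arm or the gripper's body presses on something with over 40 N, if the wrist force passes 120 N, or if a joint passes its speed limit or range.

### The arm

A 6-joint arm with a two-finger parallel gripper is mounted at the origin on the work surface. World frame = base frame: x ahead of the robot, y to its left, z up, the work surface at z = 0. Lengths are in m, angles in rad, forces in N, time in s.
With the tool pointing down it reaches from about 0.325 to 0.85 m from the base axis. Payload 15.5 kg.
Tool frame: the origin (TCP) lies on the mounting face of the last link; the fingertips stand 191 mm ahead of it and the grasp point (between the pads) lies 172 mm ahead of it (bot.tips_ahead is the distance from the TCP to the fingertips, in m); z points along the fingers, y is the line along which they close (so a half turn about z gives the same grasp; the last joint's range is limited). The gripper opens to 91 mm and grips with 3 to 60 N. Pads are 32 mm wide; open, the fingers measure 118 mm over their backs; the gripper's body (76 mm by 178 mm) begins 60 mm behind the grasp point.
Start: joints at [1.157, 0.494, 1.345, -0, 1.302, -0.096], TCP at [0.195, 0.594, 0.405] pointing down, gripper open.
Joint ranges: [-2.91, 2.91], [-0.82, 2.16], [0.22, 2.67], [-1.22, 4.37], [0.12, 2.79], [-3.08, 3.08]. Speed limits (rad/s): [1.89, 1.89, 2.57, 3.01, 3.01, 3.01].

### API

Orientations are given as a rotation vector (axis times angle).
In Python, from rig import readout, vision, hand_in, spotter, bot gives the robot as it stands.
- The arm moves only by the tool apply_moves, never from a script. Its argument "deltas" is a list of rows, each an object with "dp": the shift along the tool's x, y, z in mm, a list of three; "twist": the turn about the tool's z in degrees; "grip": the opening, from -1 (shut) to 1 (fully open). A call has 1 to 12 rows; each row shifts and turns the commanded pose from where the row before left it, along the tool's axes as they then stand; what a row does not reach is not made up. A row lasts 1/12 s, in which the tool goes at most 41.7 mm and 7.16 degrees, less where a joint would pass 70% of its speed; a pose out of reach is approached as far as the arm can. A call is refused whole if a number of a shift passes 41.7 or a number of a turn 7.16, either way. A call with a gripper value outside its range is refused whole. The fingers move at their own pace and stop on an object; the grip force is fixed at half the most. Time passes only in rows, so rows that do not move let the fingers close. It gives the time, the measured TCP pose, the force, the opening and the grip force at its end, in the units of the state.
- readout.get_state(): the state, without advancing time (a new reading comes with each control period).
- vision.grab_frame(name): name is "side" or "top" or "wrist"; returns the picture (384x512x3 uint8, blue, green, red); there is no depth.
- vision.calibration(name): a dict with "fx", "fy", "cx", "cy" (pixels), "dist" ([k1, k2, p1, p2, k3] as OpenCV has them; the pictures are not rectified), "R" (3x3) and "t" (3): a world point X has camera coordinates R X + t. Camera axes: x right, y down, z forward; pixel columns grow to the right and rows downward; lengths in m; the calibration is good to about 2 mm. A picture is of the moment at which its call begins: read the wrist's pose just before it. calibration takes no time and is no camera call; for the wrist camera it gives the pose at the moment of the call.
- hand_in(): hands the job in; it is judged then, once.
Trained networks look in the newest picture that a camera, given by its name, has taken for a name from the list of things; names that differ only in an ending like _2 or _b are one class to them, and where a whole thing is asked for, a point or a joint stands for the part that bears it (a point fixed in the world has none). Each returns a list of dicts, best first, with "confidence" (0 to 1); they miss things now and then, are a little off and sometimes report something else, mostly with a low value. They report only what shows in the picture. A call takes as long as a camera call. They do not tell look-alikes from the thing itself.
- spotter.outline_of(camera, label): "pixels" (384x512 bool, what is visible of it) and "rect" ([left, top, right, bottom] in pixels, round what is visible of it).
The state is a dict: "time_s": time; "qpos": joint angles; "qd": joint speeds; "joint_torque": joint torques, N m; "tcp_pos": TCP position; "eef_rot": TCP orientation; "ft_force": force on the tool from outside, world axes, zero at the start; "ft_torque": the same for the moment, N m; "gripper_width": finger opening in m; "grip_force": force on a finger pad.
Only numpy, scipy, OpenCV 4.12 (cv2) and the standard library are available. Lean on these libraries where they do the work, as an engineer would, in place of code of your own. Each camera call takes 0.05 s, during which the arm holds its last target. There are 200 camera calls.

## Working session

There is one attempt and no reset: what is moved stays moved. The work goes in short steps, Python scripts to look and compute and a tool call to move; the robot and the scene stay as the last step left them, time stands still between calls to the robot, and variables do not carry over. Pictures are saved under pics/ and viewed, at most 10 in all, crops included, and the job is handed in when it is done.

Besides the shell and the picture viewer there is one more tool, called after ">>>" as a command line: name --argument value ..., lists and objects as JSON in quotes. apply_moves: Moves the arm, as the interface text tells. Its arguments: {"type":"object","properties":{"deltas":{"type":"array"}},"required":["deltas"]}

```bash
mkdir -p pics; cat > go.py <<'E'
from rig import readout, vision, hand_in, spotter, bot
import cv2,numpy as np
E
python3 - <<'E'
from go import *
s=readout.get_state();print(s['tcp_pos'],s['eef_rot'],s['gripper_width'],s['time_s'])
ims=[]
for c in("side","top"):
    im=vision.grab_frame(c);cv2.imwrite(f"pics/{c}0.png",im)
    K=vision.calibration(c);print(c,K['fx'],K['cx'],K['cy'],K['dist'],(-np.array(K['R']).T@np.array(K['t'])).round(3))
    for l in("tower","tower_head","control_box","gasket"):
        for d in spotter.outline_of(c,l):print(c,l,round(d['confidence'],2),d['rect'],int(d['pixels'].sum()))
E
```

```text
[0.19523736 0.59355927 0.40412851] [-4.97060451e-01 -3.10171832e+00  1.90557878e-03] 0.090988798215265 0.0
side 357.6445495090398 252.27988279094612 191.00248423468304 [-0.01090892  0.          0.          0.          0.        ] [ 0.245 -0.596  0.939]
side tower 0.75 [285.8, 250.4, 321.1, 316.3] 1491
side tower 0.69 [222.8, 222.7, 246.7, 293.3] 1326
side tower 0.68 [182.7, 295.1, 220.9, 364.0] 1615
side tower 0.59 [235.0, 276.0, 271.9, 341.3] 1475
side tower_head 0.98 [286.4, 249.2, 320.0, 317.7] 1462
side tower_head 0.96 [235.0, 275.8, 275.0, 342.6] 1505
side tower_head 0.85 [223.1, 227.1, 247.9, 291.3] 1273
side tower_head 0.78 [182.2, 297.5, 221.9, 362.8] 1606
side control_box 0.96 [210.2, 124.6, 258.3, 179.7] 2180
side gasket 0.92 [212.6, 123.1, 262.4, 182.2] 2272
side gasket 0.17 [265.3, 198.3, 318.7, 224.4] 202
top 411.3697390548424 251.2854433599729 194.4660689361529 [-0.054034  0.        0.        0.        0.      ] [0.366 0.03  1.155]
top tower 0.83 [352.3, 283.2, 407.1, 321.3] 1297
top tower 0.82 [350.1, 234.7, 406.4, 267.9] 1117
top tower 0.77 [345.9, 176.1, 397.4, 217.7] 1151
top tower 0.77 [301.9, 236.6, 344.3, 268.5] 889
top tower_head 0.98 [343.3, 179.4, 395.8, 219.3] 1205
top tower_head 0.94 [347.5, 233.5, 403.9, 270.8] 1185
top tower_head 0.63 [348.1, 282.3, 404.9, 319.2] 1257
top tower_head 0.61 [301.6, 239.7, 339.4, 267.4] 919
top control_box 0.77 [108.3, 155.5, 194.5, 224.2] 4601
top control_box 0.33 [164.4, 90.8, 207.5, 136.4] 1751
top gasket 0.56 [106.8, 153.5, 194.1, 225.5] 4589
```

View pics/side0.png

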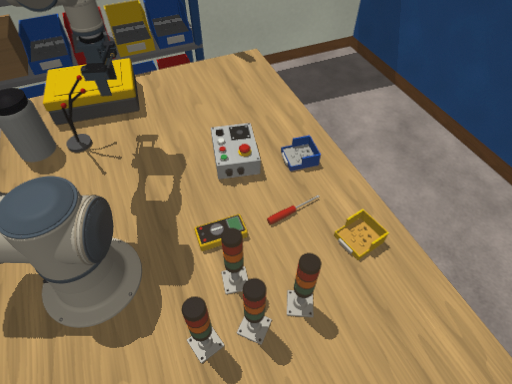

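View pics/top0.png

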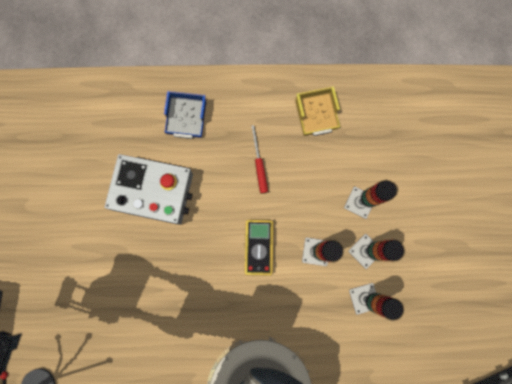

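The side view shows four upright towers with feet at about (300,302), (255,325), (236,280) and (205,345), and the box at (236,150). In the top view the tower with its foot near (360,202) is farthest from the base. The gasket is near (131,174).

```bash
cat >> go.py <<'E'
def ray2plane(c,uv,z,K=None):
    K=K or vision.calibration(c)
    M=np.array([[K['fx'],0,K['cx']],[0,K['fy'],K['cy']],[0,0,1]])
    p=cv2.undistortPoints(np.float64(uv).reshape(-1,1,2),M,np.float64(K['dist'])).reshape(-1,2)
    R=np.array(K['R']);C=-R.T@np.array(K['t'])
    d=np.c_[p,np.ones(len(p))]@R
    return C+d*((z-C[2])/d[:,2])[:,None]
def px(c,X,K=None):
    K=K or vision.calibration(c)
    M=np.array([[K['fx'],0,K['cx']],[0,K['fy'],K['cy']],[0,0,1]])
    return cv2.projectPoints(np.float64(X).reshape(-1,1,3),cv2.Rodrigues(np.array(K['R']))[0],np.float64(K['t']),M,np.float64(K['dist']))[0].reshape(-1,2)
E
python3 - <<'E'
from go import *
print(ray2plane("top",[[358,202],[362,251],[316,250],[363,299]],0.008).round(3).tolist(), ray2plane("top",[[131,174]],.081).round(3))
print(ray2plane("top",[[387,190]],.235).round(3))
print(ray2plane("side",[[300,302],[255,325],[236,280],[205,345]],.008).round(3).tolist())
a=cv2.imread("pics/top0.png")
def crop(x,y,w,h,k): return cv2.resize(a[y:y+h,x:x+w],None,fx=k,fy=k,interpolation=cv2.INTER_CUBIC)
cv2.imwrite("pics/c0.png",np.hstack([crop(100,150,50,70,8),crop(340,160,50,70,8)]))
K=vision.calibration("wrist");R=np.array(K['R']);s=readout.get_state()
C=-R.T@np.array(K['t']);Rt=cv2.Rodrigues(np.array(s['eef_rot']))[0]
print(K['fx'],"cam in tool",Rt.T@(C-s['tcp_pos']),"axes in tool",(R@Rt).round(2).tolist()); print(Rt.round(3))
im=vision.grab_frame("wrist");cv2.imwrite("pics/w0.png",im)
E
```

```text
[[0.508, -0.285, 0.008], [0.371, -0.29, 0.008], [0.376, -0.161, 0.008], [0.24, -0.287, 0.008]] [[0.582 0.337 0.081]]
[[ 0.507 -0.291  0.235]]
[[0.511, -0.289, 0.008], [0.375, -0.299, 0.008], [0.375, -0.163, 0.008], [0.24, -0.297, 0.008]]
325.15855604387957 cam in tool [0.07102086 0.00031796 0.01964346] axes in tool [[0.0, 1.0, -0.0], [-0.97, 0.0, -0.25], [-0.25, 0.0, 0.97]]
[[-0.95   0.312 -0.   ]
 [ 0.312  0.95  -0.   ]
 [ 0.    -0.    -1.   ]]
```

View pics/c0.png

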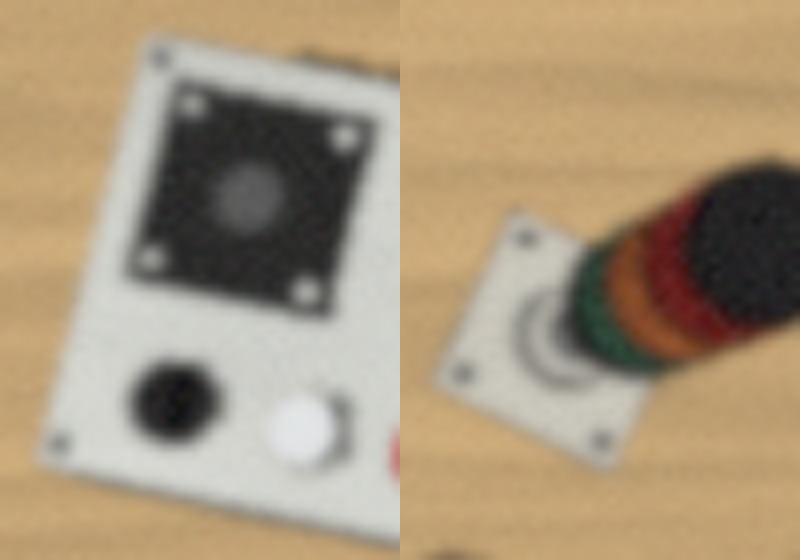

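```bash
cat >> go.py <<'E'
from scipy.optimize import least_squares
def fitsq(c,uv,idx,z,K=None,a=.035):
    P=ray2plane(c,uv,z,K)[:,:2];Q=np.array([[1,1],[1,-1],[-1,-1],[-1,1]])[idx]*a
    f=lambda p:((Q@np.array([[np.cos(p[2]),np.sin(p[2])],[-np.sin(p[2]),np.cos(p[2])]])+p[:2])-P).ravel()
    r=least_squares(f,[*P.mean(0),0],x_scale=[1,1,10]);return r.x[:2],np.degrees(r.x[2]),(r.fun*1e3).round(1)
E
python3 - <<'E'
from go import *
t=lambda uv,x,y:(np.array(uv)+.5)/8-.5+[x,y]
# order: (+x+y)=up-left,(+x,-y)=up-right,(-x-y),( -x+y)
print("gasket",fitsq("top",t([[177,80],[378,120],[330,318],[127,278]],100,150),[0,1,2,3],.081))
print("foot",fitsq("top",t([[115,210],[212,468],[40,380]],340,160),[0,2,3],.008))
# head top circle
im=cv2.imread("pics/top0.png")
print("top circ",ray2plane("top",[[340+(765-400)/8-.5,160+243/8-.5]],.235))
E
```

```text
gasket (array([0.58059172, 0.33617529]), np.float64(-12.037187692109507), array([ 0.8,  0.1,  0.8, -0.3, -0.9, -0. , -0.6,  0.3]))
foot (array([ 0.50902843, -0.29181497]), np.float64(-27.096539620088777), array([ 1.2, -0.6, -0.6, -1.1, -0.6,  1.6]))
top circ [[ 0.50728627 -0.28705575  0.235     ]]
```

View pics/w0.png

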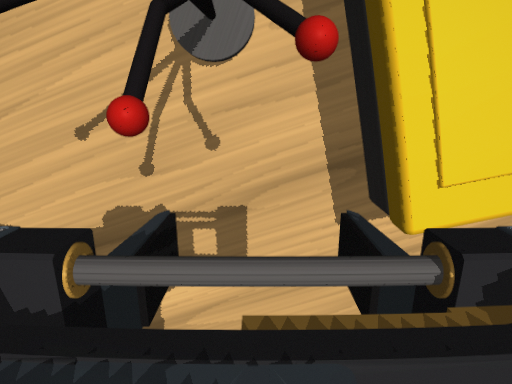

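The wrist view shows only the tripod stand and the yellow case. The target tower is at about (0.508, -0.289), yawed -27°. The gasket is at (0.581, 0.336), yawed -12°. I'll keep the tool's orientation, so the fingers close roughly along y and stay clear of the neighbouring towers.

>>> apply_moves --deltas '[{"dp": [0,0,-30],"twist": 0,"grip": 1},{"dp": [0,0,-30],"twist": 0,"grip": 1},{"dp": [-19,-25,0],"twist": 0,"grip": 1},{"dp": [-19,-25,0],"twist": 0,"grip": 1},{"dp": [-19,-25,0],"twist": 0,"grip": 1},{"dp": [-19,-25,0],"twist": 0,"grip": 1},{"dp": [-19,-25,0],"twist": 0,"grip": 1},{"dp": [-19,-25,0],"twist": 0,"grip": 1},{"dp": [-19,-25,0],"twist": 0,"grip": 1},{"dp": [-19,-25,0],"twist": 0,"grip": 1},{"dp": [-19,-25,0],"twist": 0,"grip": 1},{"dp": [-19,-25,0],"twist": 0,"grip": 1}]'

```text
time_s: 1.55
tcp_pos: [0.2977, 0.2954, 0.4649]
eef_rot: [0.497, 3.102, 0.0]
ft_force: [0.2, 0.8, 0.6]
gripper_width: 0.0913
grip_force: 0.0
```

>>> apply_moves --deltas '[{"dp": [-19,-25,0],"twist": 0,"grip": 1},{"dp": [-19,-25,0],"twist": 0,"grip": 1},{"dp": [-19,-25,0],"twist": 0,"grip": 1},{"dp": [-19,-25,0],"twist": 0,"grip": 1},{"dp": [-19,-25,0],"twist": 0,"grip": 1},{"dp": [-19,-25,0],"twist": 0,"grip": 1},{"dp": [-19,-25,0],"twist": 0,"grip": 1},{"dp": [-19,-25,0],"twist": 0,"grip": 1},{"dp": [-19,-25,0],"twist": 0,"grip": 1},{"dp": [-19,-25,0],"twist": 0,"grip": 1},{"dp": [-19,-25,0],"twist": 0,"grip": 1},{"dp": [-19,-25,0],"twist": 0,"grip": 1}]'

```text
time_s: 2.55
tcp_pos: [0.4206, -0.061, 0.4649]
eef_rot: [0.497, 3.101, -0.0]
ft_force: [1.0, 1.1, -0.3]
gripper_width: 0.0913
grip_force: 0.0
```

>>> apply_moves --deltas '[{"dp": [-19,-25,0],"twist": 0,"grip": 1},{"dp": [-19,-25,0],"twist": 0,"grip": 1},{"dp": [-19,-25,0],"twist": 0,"grip": 1},{"dp": [-10,-25,0],"twist": 0,"grip": 1},{"dp": [0,-20,0],"twist": 0,"grip": 1},{"dp": [0,0,0],"twist": 0,"grip": 1},{"dp": [0,0,0],"twist": 0,"grip": 1}]'

```text
time_s: 3.13
tcp_pos: [0.4464, -0.195, 0.4646]
eef_rot: [-0.5, -3.101, -0.0]
ft_force: [-1.2, 1.0, -0.5]
gripper_width: 0.091
grip_force: 0.0
```

```bash
python3 - <<'E'
from go import *
s=readout.get_state();print(s['tcp_pos'])
K=vision.calibration("wrist");im=vision.grab_frame("wrist");cv2.imwrite("pics/w1.png",im)
for d in spotter.outline_of("wrist","tower"):print(d['confidence'],d['rect'])
cc=[[.509,-.292,.008],[.507,-.287,.235]]
print(px("wrist",cc,K))
E
```

```text
[ 0.44641975 -0.19501697  0.46462516]
0.82 [236.6, 52.3, 313.1, 128.4]
0.8 [2.4, 0.7, 172.4, 75.0]
0.76 [150.3, 201.1, 235.9, 328.1]
0.58 [40.6, 102.2, 198.2, 196.6]
[[206.67754097 225.40432707]
 [167.22128247 324.43188379]]
```

View pics/w1.png

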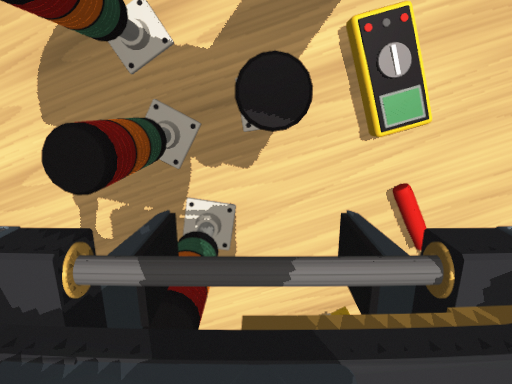

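The wrist view shows the target's foot at (210,225), with corners near (187,199) and (236,206). That agrees with the estimate, so I'll zoom in to refine it.

```bash
python3 - <<'E'
import cv2
a=cv2.imread("pics/w1.png")[190:260,165:255]
cv2.imwrite("pics/c1.png",cv2.resize(a,None,fx=8,fy=8,interpolation=cv2.INTER_CUBIC))
E
```

```text
(no output)
```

View pics/c1.png

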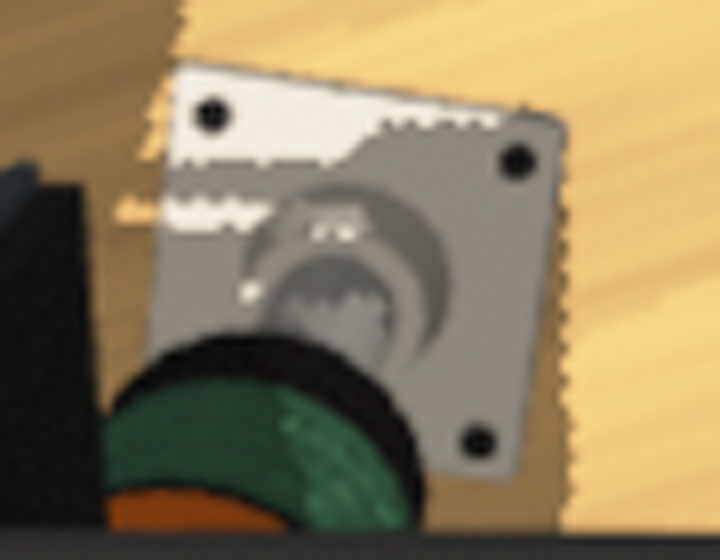

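The zoom shows three foot corners, at (175,62), (566,118) and (514,482) in crop pixels.

```bash
python3 - <<'E'
from go import *
t=lambda uv:(np.array(uv)+.5)/8-.5+[165,190]
p,y,r=fitsq("wrist",t([[175,62],[566,118],[514,482]]),[2,3,0],.008);print(p,y,r)
H=t([[212,115],[517,161],[479,442]])
P=ray2plane("wrist",H,.008)[:,:2];print(P[[0,2]].mean(0),np.linalg.norm(np.diff(P,axis=0),axis=1))
d=P[1]-P[0];print(np.degrees(np.arctan2(d[1],d[0]))-90); d=P[2]-P[1];print(np.degrees(np.arctan2(d[1],d[0])))
s=readout.get_state();R=cv2.Rodrigues(s['eef_rot'])[0];print(R.T@([*p,0.19+.172]-s['tcp_pos'])*1e3)
E
```

```text
[ 0.50812556 -0.28827356] -27.072639077606265 [-0.6 -0.5  0.3  0.2  0.2  0.2]
[ 0.50910198 -0.28851314] [0.05410616 0.05407588]
-27.136982343479758
-26.864696687944292
[-87.98717071 -70.50673948 102.72666374]
```

>>> apply_moves --deltas '[{"dp": [-25,-20,0],"twist": 0,"grip": 1},{"dp": [-25,-20,0],"twist": 0,"grip": 1},{"dp": [-25,-20,0],"twist": 0,"grip": 1},{"dp": [-13,-10.5,0],"twist": 0,"grip": 1},{"dp": [0,0,0],"twist": 0,"grip": 1},{"dp": [0,0,20],"twist": 0,"grip": 1},{"dp": [0,0,20],"twist": 0,"grip": 1},{"dp": [0,0,20],"twist": 0,"grip": 1},{"dp": [0,0,20],"twist": 0,"grip": 1},{"dp": [0,0,15],"twist": 0,"grip": 1},{"dp": [0,0,7],"twist": 0,"grip": 1},{"dp": [0,0,0],"twist": 0,"grip": 1}]'

```text
time_s: 4.23
tcp_pos: [0.5081, -0.2876, 0.3616]
eef_rot: [-0.495, -3.1, -0.002]
ft_force: [-0.7, -0.4, 0.5]
gripper_width: 0.0914
grip_force: 0.0
```

>>> apply_moves --deltas '[{"dp": [0,0,0],"twist": 0,"grip": 0.3},{"dp": [0,0,0],"twist": 0,"grip": 0.2},{"dp": [0,0,0],"twist": 0,"grip": 0.15},{"dp": [0,0,0],"twist": 0,"grip": 0.12},{"dp": [0,0,0],"twist": 0,"grip": 0.09},{"dp": [0,0,0],"twist": 0,"grip": 0.05},{"dp": [0,0,0],"twist": 0,"grip": 0},{"dp": [0,0,0],"twist": 0,"grip": -1},{"dp": [0,0,0],"twist": 0,"grip": -1},{"dp": [0,0,0],"twist": 0,"grip": -1},{"dp": [0,0,0],"twist": 0,"grip": -1}]'

```text
time_s: 5.15
tcp_pos: [0.5082, -0.2889, 0.3629]
eef_rot: [0.497, 3.102, -0.0]
ft_force: [-0.5, -1.5, 4.4]
gripper_width: 0.0497
grip_force: 30.0
```

>>> apply_moves --deltas '[{"dp": [0,0,-4],"twist": 0,"grip": -1},{"dp": [0,0,-8],"twist": 0,"grip": -1},{"dp": [0,0,-13],"twist": 0,"grip": -1},{"dp": [0,0,-17],"twist": 0,"grip": -1},{"dp": [0,0,-20],"twist": 0,"grip": -1},{"dp": [0,0,-20],"twist": 0,"grip": -1},{"dp": [0,0,-20],"twist": 0,"grip": -1},{"dp": [0,0,-18],"twist": 0,"grip": -1},{"dp": [0,0,-12],"twist": 0,"grip": -1},{"dp": [0,0,-6],"twist": 0,"grip": -1},{"dp": [0,0,-2],"twist": 0,"grip": -1},{"dp": [0,0,0],"twist": 0,"grip": -1}]'

```text
time_s: 6.15
tcp_pos: [0.5081, -0.2886, 0.5026]
eef_rot: [-0.497, -3.102, -0.0]
ft_force: [-0.2, 0.4, -8.6]
gripper_width: 0.0498
grip_force: 30.0
```

>>> apply_moves --deltas '[{"dp": [1,4,0],"twist": 0,"grip": -1},{"dp": [2,8,0],"twist": 0,"grip": -1},{"dp": [3,13,0],"twist": 0,"grip": -1},{"dp": [4,18,0],"twist": 0,"grip": -1},{"dp": [4,22,0],"twist": 0,"grip": -1},{"dp": [5,24,0],"twist": 0,"grip": -1},{"dp": [5,24,0],"twist": 0,"grip": -1},{"dp": [5,24,0],"twist": 0,"grip": -1},{"dp": [5,24,0],"twist": 0,"grip": -1},{"dp": [5,24,0],"twist": 0,"grip": -1},{"dp": [5,24,0],"twist": 0,"grip": -1},{"dp": [5,24,0],"twist": 0,"grip": -1}]'

```text
time_s: 7.15
tcp_pos: [0.534, -0.0497, 0.5024]
eef_rot: [-0.496, -3.101, -0.0]
ft_force: [0.9, -0.4, -7.3]
gripper_width: 0.0492
grip_force: 30.0
```

>>> apply_moves --deltas '[{"dp": [5,24,0],"twist": 0,"grip": -1},{"dp": [5,24,0],"twist": 0,"grip": -1},{"dp": [5,24,0],"twist": 0,"grip": -1},{"dp": [5,24,0],"twist": 0,"grip": -1},{"dp": [5,24,0],"twist": 0,"grip": -1},{"dp": [5,24,0],"twist": 0,"grip": -1},{"dp": [5,24,0],"twist": 0,"grip": -1},{"dp": [5,24,0],"twist": 0,"grip": -1},{"dp": [5,24,0],"twist": 0,"grip": -1},{"dp": [4,20,0],"twist": 0,"grip": -1},{"dp": [3,15,0],"twist": 0,"grip": -1},{"dp": [2,10,0],"twist": 0,"grip": -1}]'

```text
time_s: 8.15
tcp_pos: [0.5641, 0.2149, 0.5023]
eef_rot: [-0.494, -3.102, -0.0]
ft_force: [0.6, -1.0, -8.7]
gripper_width: 0.0494
grip_force: 30.0
```

>>> apply_moves --deltas '[{"dp": [2,8,0],"twist": 0,"grip": -1},{"dp": [1,5,0],"twist": 0,"grip": -1},{"dp": [0,3,0],"twist": 0,"grip": -1},{"dp": [0,0,0],"twist": -2,"grip": -1},{"dp": [0,0,0],"twist": -3,"grip": -1},{"dp": [0,0,0],"twist": -4,"grip": -1},{"dp": [0,0,0],"twist": -3,"grip": -1},{"dp": [0,0,0],"twist": -2,"grip": -1},{"dp": [0,0,0],"twist": -1,"grip": -1},{"dp": [0,0,0],"twist": 0,"grip": -1},{"dp": [0,0,0],"twist": 0,"grip": -1},{"dp": [0,0,0],"twist": 0,"grip": -1}]'

```text
time_s: 9.15
tcp_pos: [0.5669, 0.2286, 0.5027]
eef_rot: [-0.09, -3.14, 0.0]
ft_force: [-0.6, -0.5, -8.1]
gripper_width: 0.0497
grip_force: 30.0
```

```bash
python3 - <<'E'
from go import *
s=readout.get_state();print(s['tcp_pos'],s['eef_rot'],s['qpos'],s['gripper_width'],s['grip_force'])
R=cv2.Rodrigues(s['eef_rot'])[0];print(R.round(3),R.T@([.5806,.3362,.081+.19+.172]-s['tcp_pos'])*1e3)
K=vision.calibration("wrist");a=vision.grab_frame("wrist")
b=vision.grab_frame("side");cv2.imwrite("pics/w2.png",a);cv2.imwrite("pics/s2.png",b)
print(px("side",[[.5806,.3362,.081],[*s['tcp_pos'][:2],s['tcp_pos'][2]-.362]]))
cv2.imwrite("pics/c2.png",np.hstack([cv2.resize(a,(400,300)),cv2.resize(b[60:210,160:310],(300,300),interpolation=cv2.INTER_CUBIC)]))
E
```

```text
[0.56691135 0.22860035 0.50274442] [-9.01179050e-02 -3.14029719e+00  7.08991362e-05] [ 2.85648408e-01  3.99479320e-01  1.23414802e+00 -4.21858552e-05
  1.50798179e+00 -1.22776651e+00] 0.0497368275718667 29.957909882068634
[[-0.998  0.057 -0.   ]
 [ 0.057  0.998 -0.   ]
 [ 0.    -0.    -1.   ]] [ -7.49565217 108.21028272  59.73952339]
[[239.08332069 132.43079969]
 [246.51738974 139.57694233]]
```

View pics/c2.png

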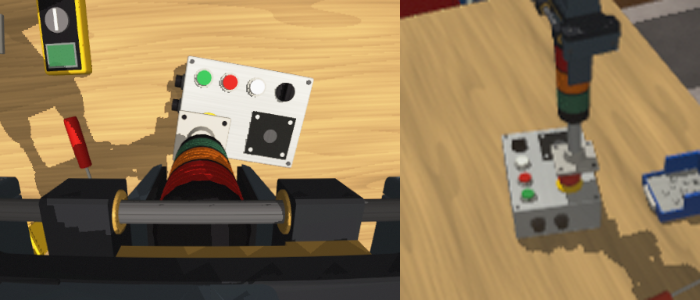

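The tower is held upright. It is still about 108 mm short along y, over the emergency stop with clearance. The gasket is visible near (271,135) in the composite, so I'll zoom in to refine it.

```bash
python3 - <<'E'
import cv2
a=cv2.imread("pics/w2.png")[125:225,215:395]
cv2.imwrite("pics/c3.png",cv2.resize(a,None,fx=4.4,fy=4.4,interpolation=cv2.INTER_CUBIC))
E
```

```text
(no output)
```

View pics/c3.png

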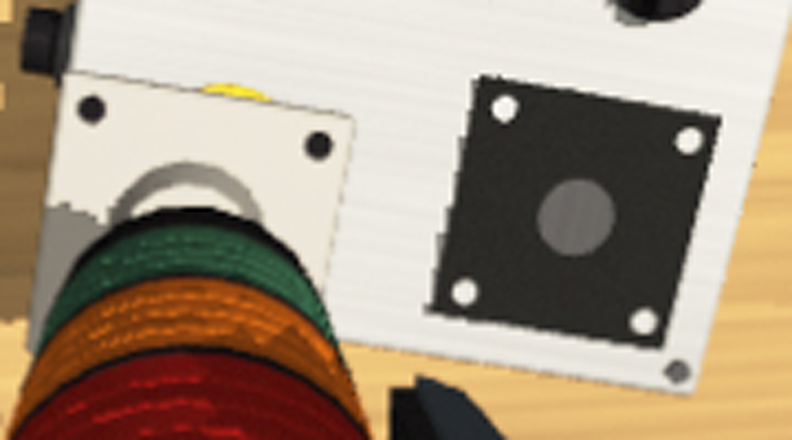

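The zoom gives the gasket corners at (478,76), (720,118), (662,348) and (428,310), and the foot's near corners at (60,71) and (354,118).

```bash
python3 - <<'E'
from go import *
t=lambda uv:(np.array(uv)+.5)/4.4-.5+[215,125]
s=readout.get_state();R=cv2.Rodrigues(s['eef_rot'])[0]
g=fitsq("wrist",t([[478,76],[720,118],[662,348],[428,310]]),[2,3,0,1],.081);print("gasket",g)
gh=ray2plane("wrist",t([[504,108],[689,140],[643,322],[464,292]]),.081)[:,:2];print(gh.mean(0))
f=fitsq("wrist",t([[60,71],[354,118]]),[2,3],s['tcp_pos'][2]-.3629+.008);print("foot",f)
h=ray2plane("wrist",t([[92,109],[319,145]]),s['tcp_pos'][2]-.3549)[:,:2];d=h[1]-h[0];print(np.linalg.norm(d),np.degrees(np.arctan2(d[1],d[0]))-90)
print("tcp",s['tcp_pos'])
print("move",R.T@np.array([*(g[0]-s['tcp_pos'][:2]),0])*1e3)
E
```

```text
gasket (array([0.58090784, 0.33830925]), np.float64(-12.600112118016698), array([-0.6,  0.5, -0.6, -0.2,  0.5, -0.5,  0.7,  0.3]))
[0.58142548 0.33910949]
foot (array([0.56749932, 0.2276148 ]), np.float64(-12.27525836388906), array([-0. , -0.2,  0. ,  0.2]))
0.05401489253375642 -12.251825023299403
tcp [0.56689015 0.22869784 0.50270185]
move [-7.77071747e+00  1.10230543e+02 -6.25166880e-03]
```

>>> apply_moves --deltas '[{"dp": [0,5,0],"twist": 0,"grip": -1},{"dp": [-1,11,0],"twist": 0,"grip": -1},{"dp": [-1,16,0],"twist": 0,"grip": -1},{"dp": [-1.5,20,0],"twist": 0,"grip": -1},{"dp": [-1,20,0],"twist": 0,"grip": -1},{"dp": [-1,16,0],"twist": 0,"grip": -1},{"dp": [-1,11,0],"twist": 0,"grip": -1},{"dp": [-1,7,0],"twist": 0,"grip": -1},{"dp": [0,4,0],"twist": 0,"grip": -1},{"dp": [0,0,5],"twist": 0,"grip": -1},{"dp": [0,0,10],"twist": 0,"grip": -1},{"dp": [0,0,10],"twist": 0,"grip": -1}]'

```text
time_s: 10.25
tcp_pos: [0.5805, 0.3376, 0.4769]
eef_rot: [0.089, 3.14, -0.0]
ft_force: [-0.1, -0.1, -8.9]
gripper_width: 0.0496
grip_force: 30.0
```

>>> apply_moves --deltas '[{"dp": [0,0,10],"twist": 0,"grip": -1},{"dp": [0,0,8],"twist": 0,"grip": -1},{"dp": [0,0,5],"twist": 0,"grip": -1},{"dp": [0,0,3],"twist": 0,"grip": -1},{"dp": [0,0,0],"twist": 0,"grip": -1},{"dp": [0,0,0],"twist": 0,"grip": -1},{"dp": [0,0,0],"twist": 0,"grip": -1}]'

```text
time_s: 10.83
tcp_pos: [0.5806, 0.3383, 0.4523]
eef_rot: [0.088, 3.14, 0.001]
ft_force: [-0.1, -0.1, -8.6]
gripper_width: 0.0497
grip_force: 30.0
```

```bash
python3 - <<'E'
from go import *
s=readout.get_state();print(s['tcp_pos'],s['eef_rot'],s['grip_force'])
a=vision.grab_frame("wrist");b=vision.grab_frame("side");cv2.imwrite("pics/w3.png",a);cv2.imwrite("pics/s3.png",b)
f=lambda i:cv2.resize(i,(400,400),interpolation=cv2.INTER_CUBIC)
c=px("wrist",[[.581,.338,.09]])[0].astype(int);print(c)
print(px("side",[[.581,.338,.081]]))
x=max(c[0]-55,0);y=max(c[1]-70,0);print(x,y)
cv2.imwrite("pics/c4.png",np.hstack([f(a[y:y+100,x:x+100]),f(b[95:195,190:290])]))
E
```

```text
[0.58064781 0.33827346 0.45228229] [8.79526727e-02 3.13950930e+00 7.36356159e-04] 29.95784103870392
[257 177]
[[239.00580669 132.09830587]]
202 107
```

View pics/c4.png

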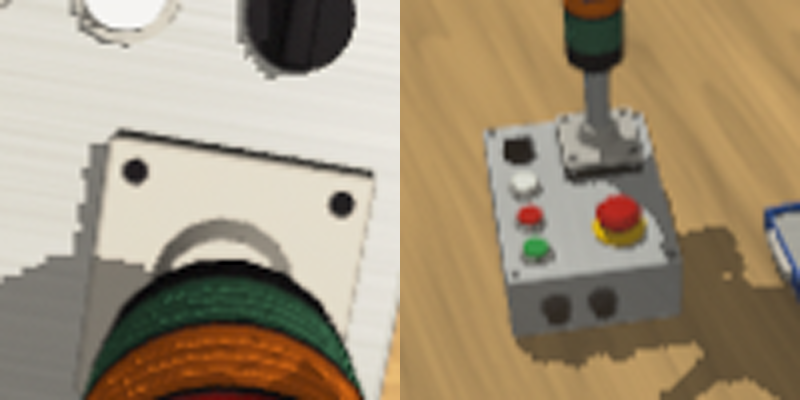

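The wrist crop shows the foot over the gasket, with the foot's near corners at (107,137) and (373,178). A thin black strip of gasket runs from (118,131) to (373,173). I'll compare these in world coordinates.

```bash
python3 - <<'E'
from go import *
t=lambda uv:(np.array(uv)+.5)/4-.5+[202,107]
z=readout.get_state()['tcp_pos'][2]-.3629
print("foot",fitsq("wrist",t([[107,137],[373,178]]),[2,3],z+.008))
print("gasket corners seen",ray2plane("wrist",t([[118,131],[373,172]]),.081),fitsq("wrist",t([[118,131],[373,172]]),[2,3],.081))
c,s_=np.cos(np.radians(-12.3)),np.sin(np.radians(-12.3))
for p in([.5806,.3362],[.5809,.3383]):
  Q=np.array([[-1,-1],[-1,1]])*.035@np.array([[c,s_],[-s_,c]])+p
  print("pred px",(px("wrist",np.c_[Q,[.081]*2])-[202,107]+.5)*4-.5)
E
```

```text
foot (array([0.58142068, 0.33746674]), np.float64(-11.912131528194193), array([-0.1, -0.4,  0.1,  0.4]))
gasket corners seen [[0.54007895 0.31236156 0.081     ]
 [0.55486211 0.38034978 0.081     ]] (array([0.58167138, 0.33891914]), np.float64(-12.267277004672096), array([-0. , -0.2,  0. ,  0.2]))
pred px [[106.89572697 127.38384783]
 [363.66644933 168.79078219]]
pred px [[114.78675717 128.05585515]
 [371.45906643 169.48319212]]
```

The foot is within about 1.5 mm of centred and its yaw matches. I'll nudge it +1 mm in y and lower gently.

>>> apply_moves --deltas '[{"dp": [0,1,0],"twist": 0,"grip": -1},{"dp": [0,0,1.5],"twist": 0,"grip": -1},{"dp": [0,0,1.5],"twist": 0,"grip": -1},{"dp": [0,0,1.5],"twist": 0,"grip": -1},{"dp": [0,0,1],"twist": 0,"grip": -1},{"dp": [0,0,1],"twist": 0,"grip": -1},{"dp": [0,0,0.5],"twist": 0,"grip": -1},{"dp": [0,0,0],"twist": 0,"grip": -1},{"dp": [0,0,0],"twist": 0,"grip": -1}]'

```text
time_s: 11.68
tcp_pos: [0.5806, 0.3392, 0.4447]
eef_rot: [-0.088, -3.14, 0.0]
ft_force: [-0.3, 0.5, -8.0]
gripper_width: 0.0497
grip_force: 30.0
```

>>> apply_moves --deltas '[{"dp": [0,0,0.5],"twist": 0,"grip": -1},{"dp": [0,0,0.5],"twist": 0,"grip": -1},{"dp": [0,0,0],"twist": 0,"grip": -1},{"dp": [0,0,0],"twist": 0,"grip": -1}]'

```text
time_s: 12.02
tcp_pos: [0.5806, 0.3392, 0.444]
eef_rot: [0.088, 3.14, 0.0]
ft_force: [-0.3, -1.8, -4.2]
gripper_width: 0.0497
grip_force: 30.0
```

Contact is starting: the load has dropped from 8 to 4 N.

>>> apply_moves --deltas '[{"dp": [0,0,0.4],"twist": 0,"grip": -1},{"dp": [0,0,0],"twist": 0,"grip": -1},{"dp": [0,0,0],"twist": 0,"grip": -1}]'

```text
time_s: 12.27
tcp_pos: [0.5806, 0.3392, 0.4439]
eef_rot: [0.088, 3.14, 0.0]
ft_force: [-1.5, -2.7, 2.7]
gripper_width: 0.0495
grip_force: 30.0
```

>>> apply_moves --deltas '[{"dp": [0,0,0],"twist": 0,"grip": 0.1},{"dp": [0,0,0],"twist": 0,"grip": 0.12},{"dp": [0,0,0],"twist": 0,"grip": 0.15},{"dp": [0,0,0],"twist": 0,"grip": 0.2},{"dp": [0,0,0],"twist": 0,"grip": 0.3},{"dp": [0,0,0],"twist": 0,"grip": 0.5},{"dp": [0,0,0],"twist": 0,"grip": 0.8},{"dp": [0,0,0],"twist": 0,"grip": 1},{"dp": [0,0,0],"twist": 0,"grip": 1},{"dp": [0,0,0],"twist": 0,"grip": 1}]'

```text
time_s: 13.1
tcp_pos: [0.5806, 0.3392, 0.4433]
eef_rot: [0.088, 3.14, 0.0]
ft_force: [0.8, -0.1, 0.5]
gripper_width: 0.0893
grip_force: 0.0
```

>>> apply_moves --deltas '[{"dp": [0,0,-5],"twist": 0,"grip": 1},{"dp": [0,0,-12],"twist": 0,"grip": 1},{"dp": [0,0,-20],"twist": 0,"grip": 1},{"dp": [0,0,-20],"twist": 0,"grip": 1},{"dp": [0,0,-20],"twist": 0,"grip": 1},{"dp": [0,0,-15],"twist": 0,"grip": 1},{"dp": [0,0,-8],"twist": 0,"grip": 1},{"dp": [30,0,0],"twist": 0,"grip": 1},{"dp": [30,0,0],"twist": 0,"grip": 1},{"dp": [30,0,0],"twist": 0,"grip": 1},{"dp": [20,0,0],"twist": 0,"grip": 1},{"dp": [0,0,0],"twist": 0,"grip": 1}]'

```text
time_s: 14.1
tcp_pos: [0.4674, 0.3456, 0.5438]
eef_rot: [-0.085, -3.14, -0.0]
ft_force: [-0.6, 0.3, 1.1]
gripper_width: 0.0915
grip_force: 0.0
```

```bash
python3 - <<'E'
from go import *
s=readout.get_state();print(s['tcp_pos'],s['ft_force'],s['time_s'])
b=vision.grab_frame("side");a=vision.grab_frame("top")
f=lambda i:cv2.resize(i,(400,400),interpolation=cv2.INTER_CUBIC)
cv2.imwrite("pics/c5.png",np.hstack([f(a[145:225,95:175]),f(b[75:195,190:310])]))
E
```

```text
[0.46742166 0.34555131 0.54382672] [-0.63149943  0.32304372  1.0795691 ] 14.1
```

View pics/c5.png

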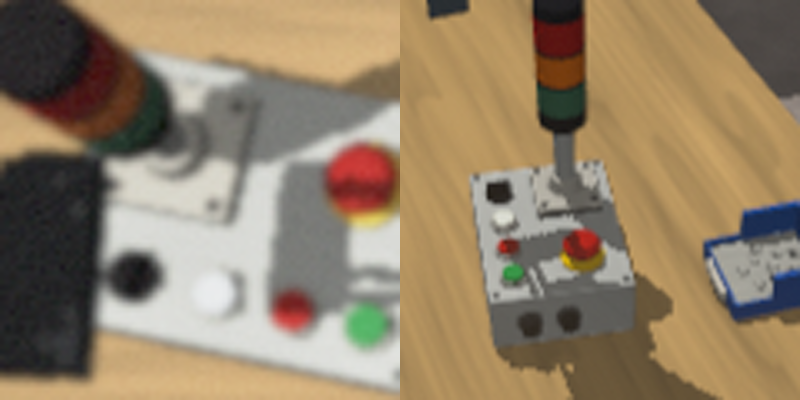

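Both views show the tower standing upright, its foot squared over the gasket (foot near (175,150) in the top crop), with the gripper clear.

```bash
python3 -c "
from rig import hand_in
print(hand_in())"
```

```text
the job is handed in; nothing more can be done
None
```

I stood the farthest tower upright on the gasket, squared up with it to within about 1–2 mm, released it, moved the gripper clear and handed the job in at about 14 s; no verdict came back.

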